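# Index the model turntable and lock it with its pin

## Task

The small turntable that carries the plaster cast has turned out of its index position. Turn it by its upright handle until the hole in its rim lines up with the pin waiting in the guide block, then push the pin through the hole until its head sits fully home against the block. Let go, and leave the things round about where they are.

Things in the scene. Friction and masses are not known exactly. Their poses are not given: they have to be found in the camera images.
- turntable_base: Grey base plate fixed to the worktop; carries the turntable (124 mm across, its top plate 62 to 70 mm above the worktop) and the pin's guide block. Origin on the turntable's vertical axis at worktop level, z up. Its -x axis points from the turntable's axis along the pin to the pin's head: the pin is pushed along +x.
- turntable (a joint): Turntable angle on the base, rad, counter-clockwise from above positive; 0 = hole exactly in line with the pin. Starts at 0.35 to 0.95, so it must be turned clockwise seen from above. Light friction (about 0.08 N m, 1 N at the handle) keeps it where it is left; stops at -0.7 and 1.3.
- handle (a point): Upright black round post on the rim of the turntable, 16 mm thick, from 70 to 120 mm above the worktop; point on its axis at 95 mm height, 78 mm from the turntable's axis. Seen from above it is 60 degrees clockwise from the hole (at angle 0: 120 degrees counter-clockwise from the base's +x). The cast fixed on the plate lies within 46 mm of the axis, up to 97 mm high.
- hole (a point): Hole through the turntable's metal rim, under the top plate: 19 mm across, level, wall 8 mm, in a flat boss 36 mm wide. Point at its outer mouth, 61 mm from the turntable's axis, 40 mm above the worktop. A short bright rib on top of the plate is right above it. When off by more than about 0.09 rad the pin strikes the rim and cannot enter.
- pin_head (a point): Centre of the outer end of the loose pin's black head (24 mm wide, 12 mm thick). The steel shaft, 14 mm thick, 81 mm long, tapered nose, lies level in the guide block, axis 40 mm high. This point's x in the base's frame: about -161 mm at the start, -129 mm when home (head against the block). Slides easily, under 1 N; the nose centres the turntable as it enters.
- tape_roll: Bystander: roll of masking tape lying flat, 96 mm across, 25 mm high; origin at the centre of its underside.
- white_cast: Bystander: white plaster cast of a jaw, 60x73x28 mm, on the worktop; origin at the centre of its underside.
- wax_jar: Bystander: small jar with a red lid, 44 mm in diameter, 50 mm high; origin at the centre of its underside. It stands at the left end, in front of the wall pier that closes off everything beyond x = 0.447, y = 0.339 m: keep the wrist and gripper clear of that pier.
- guide_mouth (a point): Centre of the guide block's outer face, where the pin enters: x = -117 mm in the base's frame, 40 mm above the worktop. The block spans x = -117 to -67 mm, is 36 mm wide and 60 mm high, with a 15.6 mm bore along x.
- pliers: Bystander: blue-handled pliers lying flat, 165x47x12 mm, between the vibrator and the wall pier; origin at the centre of the underside.

How it is judged:
By the outcome, as a careful person would: the job done as asked, in the order asked, and still so for the second after the job is handed in, with the robot touching nothing.
It also fails if it takes over 48 s, if anything falls off the work surface, if the arm or the gripper's body presses on something with over 40 N, if the wrist force passes 120 N, or if a joint passes its speed limit or range.

## Robot

A 7-joint arm with a two-finger parallel gripper is mounted at the origin on a cart in front of the work surface, level with it; the furniture and walls round the work are solid. World frame = base frame: x ahead of the robot, y to its left, z up, the work surface at z = 0. Lengths are in m, angles in rad, forces in N, time in s.
With the tool pointing down it reaches from about 0.4 to 0.9 m from the base axis. Payload 5.5 kg.
Tool frame: the origin (TCP) lies midway between the tips of the shut fingers; the grasp point (between the pads) lies 19 mm behind it; z points along the fingers, y is the line along which they close (so a half turn about z gives the same grasp; the last joint's range is limited). The gripper opens to 85 mm and grips with 20 to 120 N. Pads are 22 mm wide; open, the fingers measure 114 mm over their backs; the gripper's body (76 mm by 85 mm) begins 54 mm behind the grasp point. The pads swing forward as they close: fully open they stand 13 mm farther back than shut.
Start: joints at [-0.917, 0.501, -0.427, 1.55, 0.221, 1.138, -0.21], TCP at [0.248, 0.601, 0.231] pointing down, gripper open.
Joint ranges: [-2.88, 2.88], [-0.31, 2.03], [-1.54, 1.56], [0.2, 2.42], [-1.41, 4.55], [0.19, 2.02], [-2.57, 2.57]. Speed limits (rad/s): [2.57, 2.57, 3.14, 3.14, 3.14, 3.14, 3.14].

## Interface

Orientations are given as a unit quaternion [w, x, y, z].
In Python, from workcell import ctrl gives the robot as it stands. The module is installed in compiled form; this text tells all that it offers.
- The arm moves only by the shell command python3 -m jog 'ROWS'. ROWS is JSON, a list of rows, each a list of 5 numbers: the shift along the tool's x, y, z in units of 0.06 m (1.0 is 0.06 m), then the turn about the tool's z in units of 0.15 rad (1.0 is 0.15 rad), then the closure, from -1 (fully open) to 1 (shut), so that 0 is half open. A call has exactly 8 rows; each row shifts and turns the commanded pose from where the row before left it, along the tool's axes as they then stand; what a row does not reach is not made up. A row lasts 1/8 s, in which the tool goes at most 62.5 mm and 10.7 degrees, less where a joint would pass 70% of its speed; a pose out of reach is approached as far as the arm can. A call with a number of a shift or a turn outside -1 to 1 is refused whole. A call with a gripper value outside its range is refused whole. The fingers move at their own pace and stop on an object; the grip force is fixed at half the most. Time passes only in rows, so rows that do not move let the fingers close, or fill a call up. It gives the time, the measured TCP pose, the force, the opening and the grip force at its end, in the units of the state.
- ctrl.get_obs(): the state, without advancing time (a new reading comes with each control period).
- ctrl.capture(name): name is "scene" or "top"; returns a dict with "image" (420x560x3 uint8, blue, green, red), "mtx" (3x3 intrinsics, pixels), "extrinsics" (4x4, takes a point from world to camera coordinates). Camera axes: x right, y down, z forward; pixel columns grow to the right and rows downward; lengths in m; the calibration is good to about 2 mm. A picture is of the moment at which its call begins. There is no depth.
- ctrl.job_done(): hands the job in; it is judged then, once.
The state is a dict: "time_s": time; "joint_pos": joint angles; "joint_vel": joint speeds; "tau": joint torques, N m; "ee_pos": TCP position; "eef_rot": TCP orientation; "wrist_force": force on the tool from outside, world axes, zero at the start; "torque": the same for the moment, N m; "finger_gap": opening from 0.0 (shut) to 1.0 (fully open); "gripper_force": force on a finger pad.
Only numpy, scipy, OpenCV 4.12 (cv2) and the standard library are available. Lean on these libraries where they do the work, as an engineer would, in place of code of your own. Each camera call takes 0.05 s, during which the arm holds its last target. There are 200 camera calls.

## Working session

There is one attempt and no reset: what is moved stays moved. The work goes in short steps, Python scripts to look and compute and a shell command to move; the robot and the scene stay as the last step left them, time stands still between calls to the robot, and variables do not carry over. Pictures are saved under pics/ and viewed, at most 10 in all, crops included, and the job is handed in when it is done.

```bash
mkdir -p pics
cat > h.py <<'E'
import numpy as np, cv2
from workcell import ctrl
def cap(n,f=None):
    c=ctrl.capture(n)
    if f: cv2.imwrite('pics/'+f,c['image'])
    return c
def ray(c,u,v,z):
    E=np.array(c['extrinsics']);R=E[:3,:3];t=E[:3,3];o=-R.T@t
    d=R.T@np.linalg.inv(c['mtx'])@np.array([u,v,1.]);return o+d*(z-o[2])/d[2]
def proj(c,p):
    E=np.array(c['extrinsics']);q=np.array(c['mtx'])@(E[:3,:3]@np.array(p)+E[:3,3]);return q[:2]/q[2]
E
python3 - <<'E'
from h import *
a=cap('top','t1.png');b=cap('scene','s1.png')
for c in(a,b):
    E=np.array(c['extrinsics']);print(-E[:3,:3].T@E[:3,3],E[:3,:3].round(2).tolist())
o=ctrl.get_obs();print(o)
E
```

```text
[0.38092757 0.0271558  1.28372551] [[0.01, -1.0, -0.01], [-1.0, -0.01, -0.07], [0.07, 0.01, -1.0]]
[-0.21453851 -0.47569647  0.70193581] [[0.59, -0.81, -0.02], [-0.5, -0.34, -0.8], [0.64, 0.48, -0.6]]
{'time_s': 0.1, 'joint_pos': array([-0.91680941,  0.50175535, -0.4268165 ,  1.55129497,  0.22078143,
        1.13832449, -0.21033092]), 'joint_vel': array([-0.0020312 , -0.00371708, -0.00128562, -0.00488464, -0.0006786 ,
       -0.00036514, -0.00108609]), 'tau': array([-1.20686370e-02, -5.70809019e+01, -5.83913997e+00, -2.81748945e+01,
        1.03704268e-02,  5.43497183e-03,  1.37943033e-05]), 'ee_pos': array([0.24739233, 0.60042377, 0.23038409]), 'eef_rot': array([-2.08627688e-04,  1.94148784e-01,  9.80971711e-01, -8.41123569e-04]), 'wrist_force': array([0.26383584, 0.21209481, 1.09826677]), 'torque': array([ 0.02570962,  0.02982566, -0.02032359]), 'gripper_force': 0.0, 'finger_gap': 0.9973021964801474}
```

View pics/t1.png

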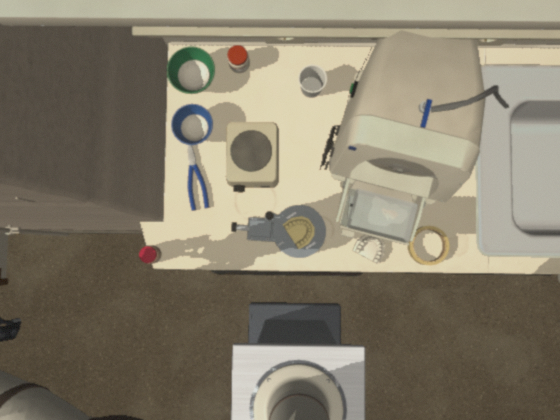

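View pics/s1.png

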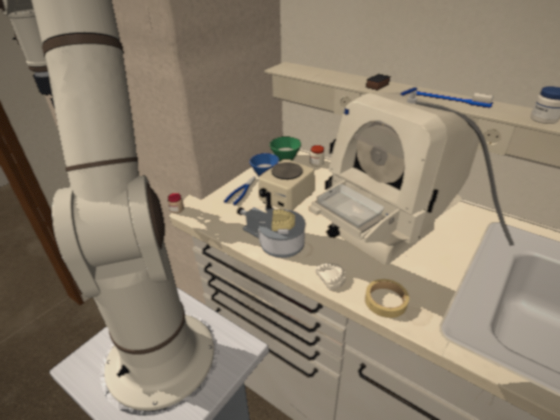

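Run:
```python
from h import *
c=cap('top');s=cap('scene')
A=cv2.resize(c['image'][190:280,130:340],None,fx=3.8,fy=3.8,interpolation=3)
B=cv2.resize(s['image'][180:260,150:350],None,fx=4,fy=3.2,interpolation=3)
cv2.imwrite('pics/z1.png',A);
print(c['mtx'],[ray(c,*p).round(4) for p in [(300,231,.07),(269,215,.12),(235,227,.04),(150,254,.05)]])
```

```text
[[523.72204868   0.         283.63432201]
 [  0.         523.72204868 211.43779934]
 [  0.           0.           1.        ]] [array([ 0.4205, -0.0012,  0.07  ]), array([0.4536, 0.0694, 0.12  ]), array([0.4291, 0.1527, 0.04  ]), array([0.3627, 0.3506, 0.05  ])]
```

View pics/z1.png

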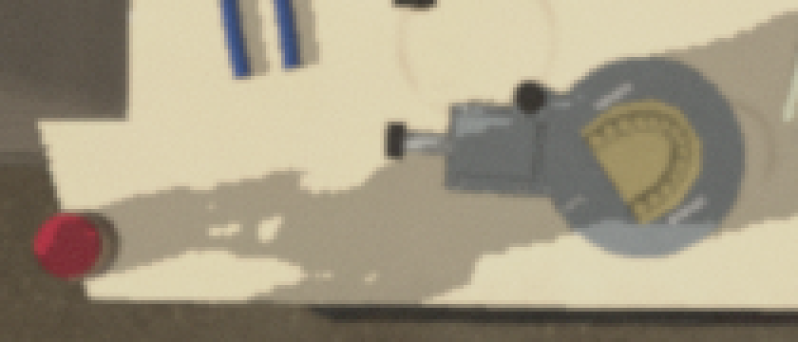

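The top view crop (scale 3.8, offset 130,190) shows the turntable centre at crop (645,157). The black handle top is at (530,97), the pin head at (395,140) and the rib at (573,203). The vibrator sits above and left of the handle, and the jar is at (70,245). I'll refine these points with masks and check the vibrator's height.

```bash
cat > m.py <<'E'
from h import *
def blobs(c,roi,thr=60):
    u0,v0,u1,v1=roi;g=c['image'][v0:v1,u0:u1].max(2)
    n,l,st,ce=cv2.connectedComponentsWithStats((g<thr).astype('uint8'))
    return [((ce[i]+[u0,v0]).round(1),(st[i]+[u0,v0,0,0,0]).tolist()) for i in range(1,n) if st[i][4]>8]
if __name__=='__main__':
    c=cap('top');s=cap('scene')
    print(blobs(c,(225,205,285,240)));print(blobs(s,(225,180,310,255),50))
    # disc: grey-blue
    h=cv2.cvtColor(c['image'],cv2.COLOR_BGR2HSV)[190:270,225:335]
    m=((h[...,0]>90)&(h[...,0]<135)&(h[...,1]>15)&(h[...,2]<190)).astype('uint8')
    k=cv2.findContours(m,0,2)[0];k=max(k,key=cv2.contourArea)[:,0]+[225,190]
    r=k[k[:,0]>285]; W=np.array([ray(c,u,v,.07)[:2] for u,v in r])
    A=np.c_[2*W,np.ones(len(W))];q=np.linalg.lstsq(A,(W**2).sum(1),rcond=None)[0]
    print('disc',q[:2],np.sqrt(q[2]+q[:2]@q[:2]),len(r))
    cv2.imwrite('pics/z2.png',np.vstack([cv2.resize(s['image'][150:260,215:355],(800,560),interpolation=3)]))
E
python3 m.py
```

```text
[(array([269.5, 215.7]), [268, 213, 4, 6, 19])]
[(array([266.1, 197. ]), [261, 189, 10, 20, 83])]Traceback (most recent call last):
  File "m.py", line 12, in <module>
    k=cv2.findContours(m,0,2)[0];k=max(k,key=cv2.contourArea)[:,0]+[225,190]
                                   ~~~^^^^^^^^^^^^^^^^^^^^^^^
ValueError: max() iterable argument is empty
```

```bash
sed -i "s/^    m=.*/    I=c['image'][190:270,225:335].astype(int);m=((I[...,0]>I[...,2]-8)\&(I.max(2)>60)).astype('uint8');m=cv2.morphologyEx(m,2,np.ones((3,3),'uint8'))/; s/blobs(c,(225,205,285,240))/blobs(c,(225,205,285,240),75)/" m.py; python3 m.py
```

```text
[(array([269.1, 215.6]), [266, 212, 7, 8, 39]), (array([233.9, 226.1]), [233, 223, 3, 8, 21])]
[(array([266.1, 197.1]), [261, 189, 10, 20, 82])]
disc [0.42066231 0.00084635] 0.058650949546537795 45
```

View pics/z2.png

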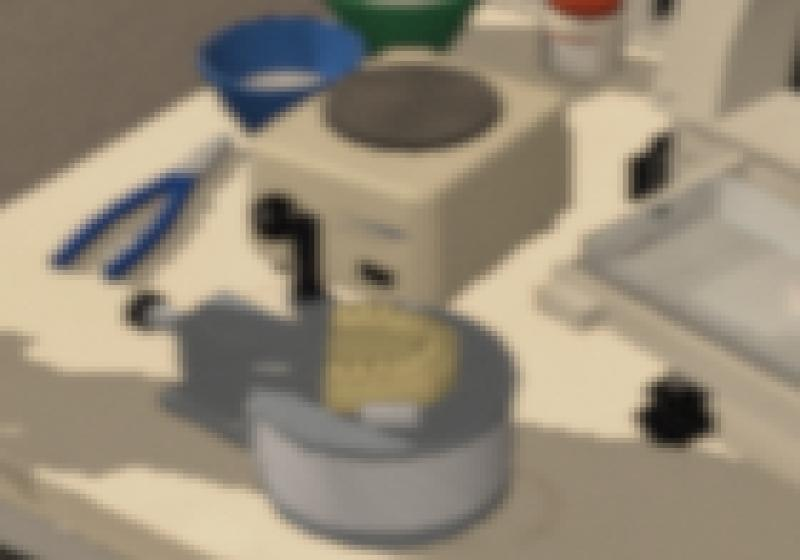

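Scene crop: the handle post stands at about (308,250), with the vibrator and its knob behind it. The vibrator's near edge runs from (425,195) down to (440,300).

Run:
```python
from h import *
c=cap('top');s=cap('scene')
b=ray(s,292,209,0);print('vib foot',b,[proj(s,[b[0],b[1],z]).round(1) for z in(.06,.08,.1,.12)])
print('vib front left top', [ray(c,226,186,z).round(3) for z in(0,.06,.08)], [ray(c,277,186,z).round(3) for z in(0,.06,.08)])
ax=np.array([.4207,-.0005]);H=ray(c,269.3,215.6,.12)[:2];P=ray(c,232.3,226.4,.04)[:2];G=ray(c,247.6,228.2,.06)[:2]
print('H',H,np.hypot(*(H-ax)),'P',P,np.hypot(*(P-ax)),'G',G,np.hypot(*(G-ax)))
for Q in(P,G,H):d=Q-ax;print(np.degrees(np.arctan2(d[1],d[0])))
print('jar',ray(c,149,254,.05))
```

```text
vib foot [0.56573431 0.07022079 0.        ] [array([291.9, 192.6]), array([291.9, 186.9]), array([291.9, 181.1]), array([291.8, 175.1])]
vib front left top [array([0.532, 0.181, 0.   ]), array([0.525, 0.174, 0.06 ]), array([0.522, 0.171, 0.08 ])] [array([0.533, 0.055, 0.   ]), array([0.526, 0.054, 0.06 ]), array([0.524, 0.053, 0.08 ])]
H [0.4523136  0.06867868] 0.07605990380164142 P [0.43044509 0.15915123] 0.15994837423682026 G [0.42587225 0.12114661] 0.12175651503673791
86.5070087297837
87.56532893086867
65.44032256899979
jar [0.36271992 0.35295335 0.05      ]
```

```bash
python3 -m jog '[[-0.41,-0.43,0,0,-1],[-0.41,-0.43,0,0,-1],[-0.41,-0.43,0,0,-1],[-0.41,-0.43,0,0,-1],[-0.41,-0.43,0,0,-1],[-0.41,-0.43,0,0,-1],[-0.41,-0.43,0,0,-1],[-0.41,-0.43,0,0,-1]]' ; python3 -m jog '[[-0.41,-0.43,0,0,-1],[-0.41,-0.43,0,0,-1],[-0.41,-0.43,0,0,-1],[-0.41,-0.43,0,0,-1],[-0.41,-0.43,0,0,-1],[-0.41,-0.43,0,0,-1],[-0.41,-0.43,0,0,-1],[-0.41,-0.43,0,0,-1]]'
python3 -m jog '[[0,0,0,1,-1],[0,0,0,1,-1],[0,0,0,1,-1],[0,0,0,1,-1],[0,0,0,1,-1],[0,0,0,1,-1],[0,0,0,1,-1],[0,0,0,1,-1]]'; python3 -m jog '[[0,0,0,1,-0.4],[0,0,0,1,-0.4],[0,0,0,0.7,-0.4],[0,0,0,0,-0.4],[0,0,0,0,-0.4],[0,0,0,0,-0.4],[0,0,0,0,-0.4],[0,0,0,0,-0.4]]'
cat > st.py <<'E'
from h import *
import sys
from scipy.spatial.transform import Rotation as R
o=ctrl.get_obs();M=R.from_quat(np.roll(o['eef_rot'],-1)).as_matrix();p=o['ee_pos']
print('t',o['time_s'],'p',p.round(4),'yaw_y',np.degrees(np.arctan2(M[1,1],M[0,1])).round(1),'z',M[:,2].round(3),'F',o['wrist_force'].round(1),'gap',round(o['finger_gap'],3),'g',o['gripper_force'],'q',o['joint_pos'].round(2))
if len(sys.argv)>3:
    t=np.array([float(x) for x in sys.argv[1:4]]);print('units',(M.T@(t-p)/.06).round(3))
E
python3 st.py 0.453 0.0695 0.084
```

```text
time_s: 1.5
ee_pos: [0.3513, 0.3342, 0.2316]
eef_rot: [0.0, 0.194, 0.981, 0.0]
wrist_force: [-1.0, 0.1, 0.8]
finger_gap: 1.001
gripper_force: 0.0
time_s: 2.5
ee_pos: [0.4547, 0.0684, 0.2316]
eef_rot: [0.0, 0.194, 0.981, 0.0]
wrist_force: [0.9, -0.1, 0.6]
finger_gap: 1.002
gripper_force: 0.0
time_s: 3.5
ee_pos: [0.4543, 0.0695, 0.2315]
eef_rot: [0.0, 0.716, 0.698, 0.0]
wrist_force: [-0.5, -0.4, 0.4]
finger_gap: 0.998
gripper_force: 0.0
time_s: 4.5
ee_pos: [0.4543, 0.0694, 0.2313]
eef_rot: [-0.0, 0.84, 0.542, 0.0]
wrist_force: [-0.2, 0.7, 0.8]
finger_gap: 0.703
gripper_force: 0.0
t 4.5 p [0.4543 0.0694 0.2313] yaw_y -24.3 z [-0.  0. -1.] F [-0.2  0.7  0.8] gap 0.703 g 0.0 q [-0.2   0.13 -0.01  2.02  0.    0.99 -0.64]
units [-0.007 -0.02   2.455]
```

```bash
python3 -m jog '[[0,-0.02,0.35,0,-0.4],[0,0,0.35,0,-0.4],[0,0,0.35,0,-0.4],[0,0,0.35,0,-0.4],[0,0,0.35,0,-0.4],[0,0,0.35,0,-0.4],[0,0,0.3,0,-0.4],[0,0,0,0,-0.4]]'; python3 -m jog '[[0,0,0,0,0.2],[0,0,0,0,0.5],[0,0,0,0,1],[0,0,0,0,1],[0,0,0,0,1],[0,0,0,0,1],[0,0,0,0,1],[0,0,0,0,1]]'; python3 st.py 0.490 0.034 0.084
```

```text
time_s: 5.5
ee_pos: [0.452, 0.0697, 0.0862]
eef_rot: [-0.001, 0.84, 0.542, -0.001]
wrist_force: [0.4, -0.4, 0.3]
finger_gap: 0.694
gripper_force: 0.0
time_s: 6.5
ee_pos: [0.4543, 0.0701, 0.0883]
eef_rot: [0.0, 0.84, 0.542, 0.001]
wrist_force: [-0.2, -0.2, 6.6]
finger_gap: 0.168
gripper_force: 58.6
t 6.5 p [0.4543 0.0701 0.0883] yaw_y -24.4 z [ 0.002  0.    -1.   ] F [-0.2 -0.2  6.6] gap 0.168 g 58.56869218237989 q [-0.21  0.35 -0.01  2.14  0.    0.65 -0.64]
units [-0.302  0.79   0.074]
```

```bash
python3 -m jog '[[0,0.055,-0.03,0.28,1],[0,0.055,0,0.28,1],[0,0.055,0,0.28,1],[0,0.055,0,0.28,1],[0,0.055,0,0.28,1],[0,0.055,0,0.28,1],[0,0.055,0,0.28,1],[0,0.055,0,0.28,1]]'; python3 st.py 0.490 0.034 0.088
python3 - <<'E'
from m import *
print(blobs(cap('top'),(225,190,310,240),75))
E
```

```text
time_s: 7.5
ee_pos: [0.4748, 0.0559, 0.0885]
eef_rot: [-0.0, 0.92, 0.393, -0.001]
wrist_force: [2.4, 4.4, -14.3]
finger_gap: 0.167
gripper_force: 59.8
t 7.5 p [0.4748 0.0559 0.0885] yaw_y -43.8 z [-0.001  0.    -1.   ] F [  2.4   4.4 -14.3] gap 0.167 g 59.818313549913 q [-0.24  0.38  0.07  2.1  -0.04  0.67 -0.9 ]
units [-0.089  0.436  0.008]
[(array([303.1, 194.8]), [302, 190, 3, 11, 17]), (array([233.8, 226.1]), [233, 223, 3, 8, 20])]
```

```bash
python3 -m jog '[[-0.003,0.055,0.02,0.28,1],[-0.003,0.055,0,0.28,1],[-0.003,0.055,0,0.28,1],[-0.003,0.055,0,0.28,1],[-0.003,0.055,0,0.28,1],[-0.003,0.055,0,0.28,1],[-0.003,0.055,0,0.28,1],[-0.003,0.055,0,0.28,1]]'; python3 st.py 0.490 0.034 0.088
```

```text
time_s: 8.55
ee_pos: [0.4905, 0.0343, 0.0884]
eef_rot: [-0.0, 0.972, 0.233, 0.0]
wrist_force: [-3.1, 4.6, 5.9]
finger_gap: 0.168
gripper_force: 62.4
t 8.55 p [0.4905 0.0343 0.0884] yaw_y -63.0 z [ 0.     0.001 -1.   ] F [-3.1  4.6  5.9] gap 0.168 g 62.354708109924104 q [-0.26  0.4   0.16  2.07 -0.1   0.68 -1.13]
units [-0.01   0.001  0.006]
```

```bash
python3 -m jog '[[0,0,0,0,-0.4],[0,0,0,0,-0.4],[0,0,0,0,-0.4],[0,0,0,0,-0.4],[0,0,0,0,-0.4],[0,0,-0.3,0,-0.4],[0,0,-0.4,0,-0.4],[0,0,-0.4,0,-0.4]]'; python3 -m jog '[[0,0,-0.3,0,-0.4],[-0.6,0.4,0,0,-0.4],[-0.6,0.6,0,0,-0.4],[-0.6,0.6,0,0,-0.4],[-0.3,0.6,0,0,-0.4],[0,0,0,0,-0.4],[0,0,0,0,-0.4],[0,0,0,0,-0.4]]'; python3 st.py 0.43 0.205 0.17;python3 - <<'E'
from m import *
c=cap('top');print(blobs(c,(225,185,310,240),75))
cv2.imwrite('pics/z3.png',cv2.resize(c['image'][180:280,200:340],None,fx=5,fy=5,interpolation=3))
E
```

```text
time_s: 9.55
ee_pos: [0.4901, 0.034, 0.1544]
eef_rot: [0.0, 0.972, 0.235, -0.0]
wrist_force: [0.6, 0.4, 0.3]
finger_gap: 0.701
gripper_force: 0.0
time_s: 10.55
ee_pos: [0.4386, -0.1395, 0.1717]
eef_rot: [-0.0, 0.972, 0.236, -0.0]
wrist_force: [0.4, -0.1, -0.4]
finger_gap: 0.699
gripper_force: 0.0
t 10.55 p [ 0.4386 -0.1395  0.1717] yaw_y -62.7 z [-0.     0.001 -1.   ] F [ 0.4 -0.1 -0.4] gap 0.699 g 0.0 q [-0.01  0.21  0.29  2.09 -0.08  0.85 -0.76]
units [ 2.504 -5.169  0.032]
[(array([239. , 187.8]), [235, 185, 9, 6, 49]), (array([285.4, 200.1]), [283, 197, 6, 7, 36]), (array([233.9, 226.1]), [233, 223, 3, 8, 21])]
```

View pics/z3.png

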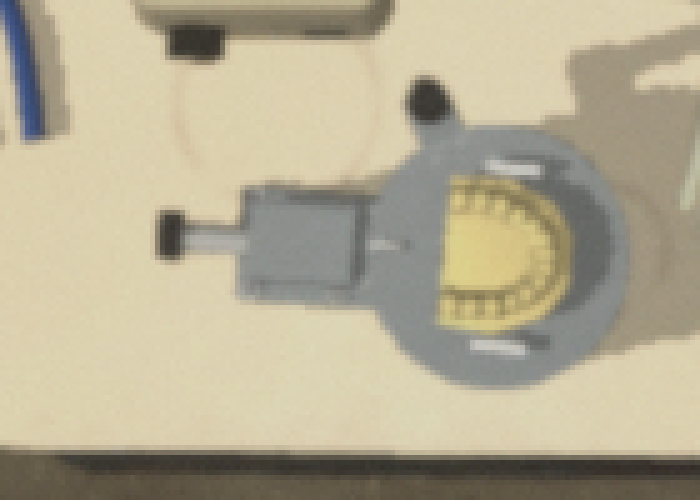

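The wrong-sign move took the arm clear, so the view is open. The rib at crop (385,243) now points at the pin head at (170,235), with the disc centre near (503,257) and the handle at (428,100). I'll check the angle.

```bash
python3 m.py | tail -1
python3 - <<'E'
from h import *
c=cap('top')
H=ray(c,285.4,200.1,.12)[:2];P=ray(c,232.3,226.3,.04)[:2];Rb=ray(c,276.5,228.6,.072)[:2];G=ray(c,247.9,228.6,.06)[:2]
for ax in ([.4207,-.0015],[.4195,-.001],[.422,-.002]):
    a=lambda Q:np.degrees(np.arctan2(*(Q-ax)[::-1])).round(1);print(a(H),np.hypot(*(H-ax)).round(4),'P',a(P),np.hypot(*(P-ax)).round(4),'rib',a(Rb),np.hypot(*(Rb-ax)).round(4),'G',a(G))
E
```

```text
disc [0.42260554 0.00321097] 0.0609628719624042 49
27.5 0.0752 P 86.4 0.161 rib 85.2 0.055 G 88.0
26.8 0.076 P 86.0 0.1605 rib 83.9 0.0546 G 87.4
28.3 0.0743 P 86.9 0.1614 rib 86.6 0.0554 G 88.6
```

```bash
python3 -m jog '[[0.315,-0.65,0,0,0],[0.315,-0.65,0,0,0.5],[0.315,-0.65,0,0,1],[0.315,-0.65,0,0,1],[0.315,-0.65,0,0,1],[0.315,-0.65,0,0,1],[0.315,-0.65,0,0,1],[0.315,-0.65,0,0,1]]'; python3 -m jog '[[0,0,0,0.9,1],[0,0,0,0.9,1],[0,0,0,0.9,1],[0,0,0,0.85,1],[0,0,0,0,1],[0,0,0,0,1],[0,0,0,0,1],[0,0,0,0,1]]'; python3 st.py 0.432 0.212 0.027
```

```text
time_s: 11.75
ee_pos: [0.4303, 0.2075, 0.172]
eef_rot: [-0.0, 0.972, 0.235, 0.0]
wrist_force: [0.3, 0.4, -0.2]
finger_gap: 0.002
gripper_force: 0.0
time_s: 12.75
ee_pos: [0.4306, 0.2057, 0.1719]
eef_rot: [-0.0, 1.0, -0.029, -0.0]
wrist_force: [-1.0, 0.5, 0.3]
finger_gap: 0.001
gripper_force: 0.0
t 12.75 p [0.4306 0.2057 0.1719] yaw_y -93.3 z [-0.  0. -1.] F [-1.   0.5  0.3] gap 0.001 g 0.0 q [-0.61  0.24  0.12  2.05 -0.04  0.86 -2.09]
units [ 0.017 -0.106  2.415]
```

```bash
python3 -m jog '[[0.017,-0.106,0.3,0,1],[0,0,0.35,0,1],[0,0,0.35,0,1],[0,0,0.35,0,1],[0,0,0.35,0,1],[0,0,0.35,0,1],[0,0,0.3,0,1],[0,0,0.06,0,1]]'; python3 -m jog '[[0,0.06,0,0,1],[0,0.06,0,0,1],[0,0.06,0,0,1],[0,0.06,0,0,1],[0,0.06,0,0,1],[0,0.06,0,0,1],[0,0.06,0,0,1],[0,0.06,0,0,1]]'; python3 st.py 0.429 0.144 0.027;python3 - <<'E'
from m import *
c=cap('top');s=cap('scene')
cv2.imwrite('pics/z4.png',np.hstack([cv2.resize(c['image'][180:280,180:310],(520,400),interpolation=3),cv2.resize(s['image'][170:270,220:290],(280,400),interpolation=3)]))
E
```

```text
time_s: 13.75
ee_pos: [0.4312, 0.2116, 0.0263]
eef_rot: [0.001, 1.0, -0.029, -0.001]
wrist_force: [0.6, -1.4, 1.5]
finger_gap: -0.001
gripper_force: 0.0
time_s: 14.75
ee_pos: [0.4302, 0.183, 0.0273]
eef_rot: [0.0, 1.0, -0.029, -0.0]
wrist_force: [0.7, 0.9, 0.4]
finger_gap: 0.001
gripper_force: 0.0
t 14.75 p [0.4302 0.183  0.0273] yaw_y -93.4 z [-0. -0. -1.] F [0.7 0.9 0.4] gap 0.001 g 0.0 q [-0.54  0.48  0.09  2.15 -0.08  0.52 -2.01]
units [0.017 0.651 0.004]
```

View pics/z4.png

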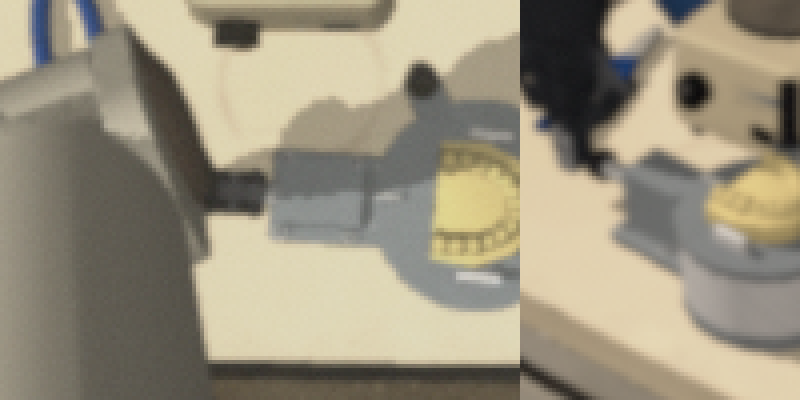

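The wrist hides the finger, but the fingertip is at the pin head (left crop at about x=230) and on line with it. I'll push on.

```bash
for i in 1; do python3 -m jog '[[0,0.06,0,0,1],[0,0.06,0,0,1],[0,0.06,0,0,1],[0,0.06,0,0,1],[0,0.06,0,0,1],[0,0.06,0,0,1],[0,0.06,0,0,1],[0,0.06,0,0,1]]'; done; python3 st.py; python3 -m jog '[[0,0.04,0,0,1],[0,0.04,0,0,1],[0,0.02,0,0,1],[0,0.02,0,0,1],[0,0.02,0,0,1],[0,0,0,0,1],[0,0,0,0,1],[0,0,0,0,1]]'; python3 st.py
```

```text
time_s: 15.85
ee_pos: [0.4291, 0.1554, 0.0277]
eef_rot: [-0.001, 1.0, -0.029, 0.001]
wrist_force: [0.4, 4.2, 3.0]
finger_gap: -0.002
gripper_force: 1.6
t 15.85 p [0.4291 0.1554 0.0277] yaw_y -93.3 z [ 0.001  0.001 -1.   ] F [0.4 4.2 3. ] gap -0.002 g 1.6041484364541247 q [-0.48  0.47  0.09  2.17 -0.08  0.5  -1.96]
time_s: 16.85
ee_pos: [0.428, 0.146, 0.0272]
eef_rot: [0.0, 1.0, -0.029, -0.0]
wrist_force: [0.3, -0.1, 0.4]
finger_gap: -0.0
gripper_force: 0.0
t 16.85 p [0.428  0.146  0.0272] yaw_y -93.4 z [-0. -0. -1.] F [ 0.3 -0.1  0.4] gap -0.0 g 0.0 q [-0.47  0.46  0.09  2.18 -0.08  0.5  -1.94]
```

```bash
python3 -m jog '[[0,0.02,0,0,1],[0,0.02,0,0,1],[0,0.02,0,0,1],[0,0.02,0,0,1],[0,0,0,0,1],[0,0,0,0,1],[0,0,0,0,1],[0,0,0,0,1]]'|grep -E 'pos|wrist'; python3 -m jog '[[0,0.02,0,0,1],[0,0.02,0,0,1],[0,0.02,0,0,1],[0,0,0,0,1],[0,0,0,0,1],[0,0,0,0,1],[0,0,0,0,1],[0,0,0,0,1]]'|grep -E 'pos|wrist';python3 - <<'E'
from m import *
c=cap('top');s=cap('scene')
cv2.imwrite('pics/z5.png',np.hstack([cv2.resize(c['image'][180:280,180:310],(520,400),interpolation=3),cv2.resize(s['image'][170:270,220:290],(280,400),interpolation=3)]))
E
```

```text
ee_pos: [0.428, 0.1449, 0.0275]
wrist_force: [-0.1, 10.7, -2.7]
ee_pos: [0.4281, 0.1448, 0.0277]
wrist_force: [-1.0, 18.8, -7.0]
```

View pics/z5.png

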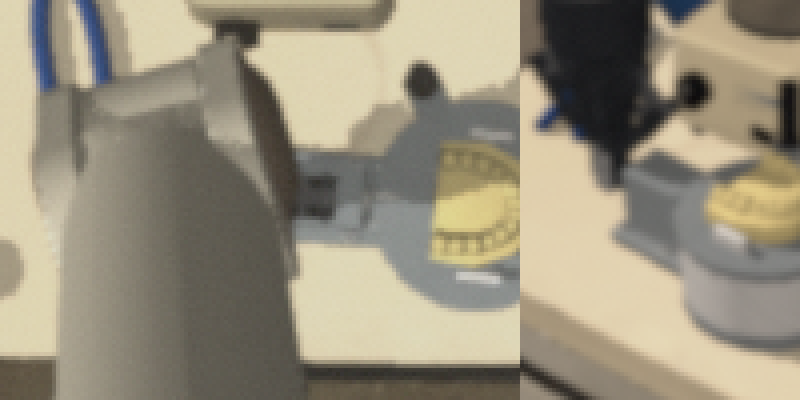

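The fingers stopped against something stiff at TCP y=0.145, with 19 N and the gripper over the block. That matches the expected home position (0.127 + about 0.017 of finger). I'll back off and check.

```bash
python3 -m jog '[[0,-0.15,0,0,1],[0,-0.3,0,0,1],[0,-0.3,0,0,1],[0,0,-0.5,0,1],[0,0,-0.5,0,1],[0,0,-0.7,0,1],[0,0,-0.6,0,1],[0,0,0,0,1]]'|grep -E 'pos|wrist'; python3 -m jog '[[0.2,-0.4,0,0,1],[0.2,-0.4,0,0,1],[0.2,-0.4,0,0,1],[0.2,-0.2,0,0,1],[0,0,0,0,1],[0,0,0,0,1],[0,0,0,0,1],[0,0,0,0,1]]'|grep -E 'pos|wrist|time';python3 - <<'E'
from m import *
c=cap('top');s=cap('scene');print(blobs(c,(225,185,310,240),75))
cv2.imwrite('pics/z6.png',np.hstack([cv2.resize(c['image'][180:280,200:310],(440,400),interpolation=3),cv2.resize(s['image'][170:270,220:310],(360,400),interpolation=3)]))
E
```

```text
ee_pos: [0.4325, 0.1843, 0.1682]
wrist_force: [-0.3, 0.6, 0.8]
time_s: 20.95
ee_pos: [0.4829, 0.2633, 0.1654]
wrist_force: [-0.7, 0.8, -0.1]
[(array([239. , 187.6]), [234, 185, 11, 6, 53]), (array([285.3, 200.1]), [282, 197, 7, 7, 37]), (array([246.9, 227.1]), [246, 224, 3, 8, 18])]
```

View pics/z6.png

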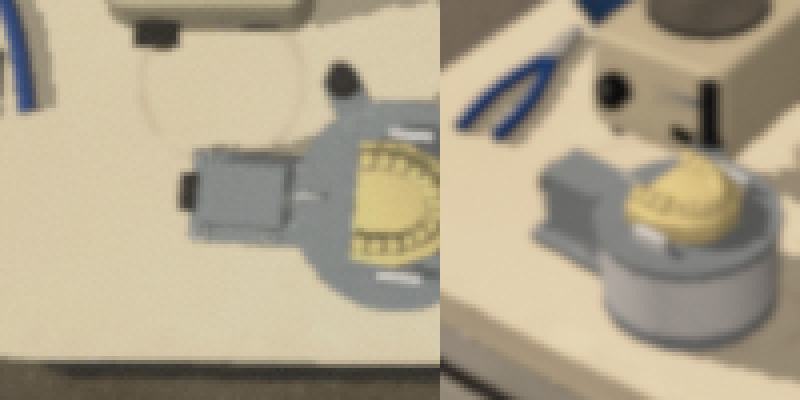

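The head is now flush against the block (left crop at 188,190), with no shaft showing. It moved 13 px, about 31 mm, which agrees with the 32 mm stroke and the hard stop.

```bash
python3 -c "
from workcell import ctrl
print(ctrl.job_done())"
```

```text
the job is handed in; nothing more can be done
None
```

I turned the turntable back to its index position and pushed the pin through until its head sat against the guide block, then moved the arm clear and handed the job in at about 21 s; no verdict was shown.

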